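# Rock the spool gate over and release the spool down the other chute

## Task

A solder spool waits on the rocker gate, at the end that now leans down. Press the gate's raised tab with the fingertips so that the gate rocks over its pivot and the spool rolls across to the stop at the other end; then press that end's stop pedal all the way down, so that the spool rolls down the chute there and comes to rest at its end wall. Only press the tab and that one pedal: do not touch the spool, pick nothing up, leave the pedal at the first end and the other things on the bench as they are, and finish with the hand clear.

Things in the scene. Friction and masses are not known exactly. Their poses are not given: they have to be found in the camera images.
- rack: Spool rack fixed to the bench, 506 mm wide, grey and bare aluminium: a seesaw gate in the middle, a chute past each end of it. Origin on the bench top below the middle of the gate's pivot; x points away from the robot, across the gate; y left, along gate and chutes; z up. 'Rack x, y' below are in this frame. A chute's walls are 52 mm high, its end walls 56 mm.
- gate (a joint): Tilt of the seesaw gate (rad): -0.15 left end down, 0.15 right end down. Pivot 46 mm above the bench. A steel weight on a mast behind it (rack x 42 to 64 mm, up to 114 mm high) carries it over-centre: it stays tipped to either side and falls on by itself once past level. It starts fully tipped to one side. Some 2 N on the raised tab, with the spool on the gate, rock it.
- gate_mid (a point): Middle of the gate's floor, 51 mm above the bench. The gate is an aluminium trough, 168 mm long in y, 42 mm wide inside, with 16 mm high rails along both sides.
- left_tab (a point): Middle of the top face of the gate's left tab: a flat tab with dark treads that sticks out of the gate's front towards the robot, 45 mm long in x and 34 mm wide in y, at rack x = -52 mm, y = 64 mm. It moves with the gate: 61 mm above the bench when raised, 41 mm when down.
- right_tab (a point): The same for the right tab, at rack x = -52 mm, y = -64 mm.
- left_stop (a joint): Left stop, how far it is pressed down (m): 0 up, 0.030 fully down. A steel tongue between the gate's left end and the left chute (rack y = 89 mm); when up it stands 24 mm above the gate's lowered end and holds the spool on the gate; fully down it lets the spool pass. It stays where it is left; about 2 N moves it.
- right_stop (a joint): The same for the right stop, at rack y = -89 mm.
- left_pedal (a point): Middle of the top face of the left stop's pedal: a flat steel plate with dark treads, 44 mm long in x and 34 mm wide in y, in front of the left chute at rack x = -62 mm, y = 163 mm. It moves with the stop, straight down: 52 mm above the bench when up, 22 mm when fully down.
- right_pedal (a point): The same for the right stop's pedal, at rack x = -62 mm, y = -163 mm.
- left_foot (a point): Foot of the left chute: middle of its floor at the end wall (rack x = 0, y = 248 mm), 11 mm above the bench. The chute begins at y = 94 mm, 33 mm above the bench, and is 44 mm wide inside. A spool at rest against the end wall has its centre 27 mm short of it.
- right_foot (a point): The same for the right chute, at rack y = -248 mm.
- spool_center (a point): Centre of the loose solder wire spool: a cylinder 53 mm in diameter, 36 mm long, about 0.12 kg, that lies on its side in the gate's trough, axis across it (rack x), and rolls along it. It starts at the gate's lower end, against the stop there, centre about 60 mm from the pivot.
- tin: Bystander: closed white round tin, 49 mm in diameter, 19 mm high, loose on the bench in front of one side of the rack. Origin: centre of its underside.
- cleaner: Bystander: black cup with brass wool, 68 mm in diameter, 50 mm high, loose on the bench in front of the other side. Origin: centre of its underside.
Not all that is in view belongs to the job. What is shaped like the part that bears spool_center but blue is not meant.

How it is judged (in metres and radians):
On the way, in this order (a step that is already met when the one before it is completed fails the run):
1. the gate has been rocked over and the spool has rolled to the stop at its other end, both stops still up (distance of left_tab from where it was at the start of the episode above 0.012 m and value of joint each of left_stop, right_stop below 0.005 m and ((value of joint gate above 0.11 rad and y of spool_center in the frame of rack between -0.08 and -0.04 m) or (value of joint gate below -0.11 rad and y of spool_center in the frame of rack between 0.04 and 0.08 m))), for 0.2 s.
2. that end's stop is pressed down (((value of joint gate above 0.11 rad and value of joint right_stop above 0.024 m) or (value of joint gate below -0.11 rad and value of joint left_stop above 0.024 m))).
At the end, for the whole second after the job is handed in: The gate is tipped (beyond 0.11 of 0.15 rad) to the side opposite to its start, that side's stop is down (over 20 mm of its 30) and the other still up (within 5 mm), and the spool lies at rest in that side's chute within 20 mm of its place at the end wall (distance of left_tab from where it was at the start of the episode above 0.012 m and ((value of joint gate above 0.11 rad and y of spool_center in the frame of rack between -0.245 and -0.2 m and value of joint right_stop above 0.02 m and value of joint left_stop below 0.005 m) or (value of joint gate below -0.11 rad and y of spool_center in the frame of rack between 0.2 and 0.245 m and value of joint left_stop above 0.02 m and value of joint right_stop below 0.005 m)) and x of spool_center in the frame of rack between -0.02 and 0.02 m and height (world z) of spool_center below 0.06 m and linear speed of spool below 0.03 m/s); the robot touches nothing.
It fails at once if the spool is touched by the hand (contact force between any of the fingers, the arm and spool above 0.5 N).
It fails at once if the spool is lifted (well above the gate) (height (world z) of spool_center above 0.13 m).
It fails at once if a bystander is shifted by more than 20 mm (distance of any of tin, cleaner from where it was at the start of the episode above 0.02 m).
It also fails if it takes over 32 s, if anything falls off the work surface, if the arm or the gripper's body presses on something with over 40 N, if the wrist force passes 120 N, or if a joint passes its speed limit or range.

## Robot

A 6-joint arm with a two-finger parallel gripper is mounted at the origin on a cart in front of the work surface, level with it; the furniture and walls round the work are solid. World frame = base frame: x ahead of the robot, y to its left, z up, the work surface at z = 0. Lengths are in m, angles in degrees, forces in N, time in s.
With the tool pointing down it reaches from about 0.375 to 0.9 m from the base axis. Payload 3.1 kg.
Tool frame: the origin (TCP) lies at the very end of the fingers, on their centre line; the grasp point (between the pads) lies 19 mm behind it; z points along the fingers, y is the line along which they close (so a half turn about z gives the same grasp; the last joint's range is limited). The gripper opens to 87 mm and grips with 3 to 60 N. Pads are 19 mm wide; open, the fingers measure 117 mm over their backs; the gripper's body (75 mm by 190 mm) begins 51 mm behind the grasp point.
Start: joints at [-81.446, 30.224, 82.088, -0, 67.689, -10.227], TCP at [0.201, -0.592, 0.223] pointing down, gripper open.
Joint ranges: [-176.69, 176.69], [-43.24, 126.21], [12.49, 139.97], [-82, 262], [0, 151.66], [-163.58, 163.58]. Speed limits (degrees/s): [159.86, 159.86, 180, 180, 180, 180].

## Interface

Orientations are given as a 3x3 rotation matrix whose columns are the frame's x, y, z axes.
In Python, from rig import * gives the robot as it stands.
- The arm moves only by the tool jog_arm, never from a script. Its arguments are lists of equal length, an entry for each row: "delta_pos": the shift along the world's x, y, z in cm, a list of three; "turn": the turn about the world's z in degrees; "grip": the closure, from 0 (fully open) to 1 (shut). In form: {"delta_pos": [[x, y, z], ...], "turn": [turn, ...], "grip": [grip, ...]}. A call has 1 to 12 rows; each row is the pose to reach, as a shift and turn from the pose commanded when the call began; what a row does not reach only later rows make up. A row lasts 1/8 s, in which the tool goes at most 62.5 mm and 10.7 degrees, less where a joint would pass 70% of its speed; a pose out of reach is approached as far as the arm can. A call with a gripper value outside its range is refused whole. The fingers move at their own pace and stop on an object; the grip force is fixed at half the most. Time passes only in rows, so rows that repeat a pose let the fingers close. It gives the time, the measured TCP pose, the force, the opening and the grip force at its end, in the units of the state.
- read_state(): the state, without advancing time (a new reading comes with each control period).
- capture(name): name is "side" or "top"; returns a dict with "color" (420x560x3 uint8, blue, green, red), "fovy" (degrees; the focal length in pixels is half the picture's height over the tangent of half this angle, whatever the lens; pixels are square), "cx", "cy" (the principal point, pixels), "camera_from_world" (4x4, takes a point from world to camera coordinates). Camera axes: x right, y up, looking along -z (the intrinsics and any distortion apply to the point x, -y, -z); pixel columns grow to the right and rows downward; lengths in m; the calibration is good to about 2 mm. A picture is of the moment at which its call begins. There is no depth.
- hand_in(): hands the job in; it is judged then, once.
The state is a dict: "time_s": time; "joint_positions": joint angles; "qvel": joint speeds; "tau": joint torques, N m; "position": TCP position; "tcp_rot": TCP orientation; "force": force on the tool from outside, world axes, zero at the start; "moment": the same for the moment, N m; "opening": opening from 0.0 (shut) to 1.0 (fully open); "grasp_force": force on a finger pad.
Only numpy, scipy, OpenCV 4.12 (cv2) and the standard library are available. Lean on these libraries where they do the work, as an engineer would, in place of code of your own. Each camera call takes 0.05 s, during which the arm holds its last target. There are 200 camera calls.

## Working session

There is one attempt and no reset: what is moved stays moved. The work goes in short steps, Python scripts to look and compute and a tool call to move; the robot and the scene stay as the last step left them, time stands still between calls to the robot, and variables do not carry over. Pictures are saved under pics/ and viewed, at most 10 in all, crops included, and the job is handed in when it is done.

Besides the shell and the picture viewer there is one more tool, called after "Request:" by a JSON object that holds its "fn" and its "kwargs", one argument or row to a line. jog_arm: Moves the arm, as the interface text tells. Its arguments: {"type":"object","properties":{"delta_pos":{"type":"array"},"turn":{"type":"array"},"grip":{"type":"array"}},"required":["delta_pos","turn","grip"]}

```bash
mkdir -p pics; cat > h.py <<'E'
from rig import *
import numpy as np, cv2
def cam(n):
    c=capture(n); return c
def K(c):
    f=c["color"].shape[0]/2/np.tan(np.radians(c["fovy"]/2)); return f
def proj(c,P):
    P=np.atleast_2d(P); T=np.array(c["camera_from_world"]); q=P@T[:3,:3].T+T[:3,3]; f=K(c)
    return np.c_[c["cx"]+f*q[:,0]/-q[:,2], c["cy"]+f*-q[:,1]/-q[:,2]]
def unproj(c,u,v,z):
    T=np.array(c["camera_from_world"]); f=K(c); d=T[:3,:3].T@np.array([(u-c["cx"])/f,-(v-c["cy"])/f,-1]); o=-T[:3,:3].T@T[:3,3]
    return o+d*(z-o[2])/d[2]
E
python3 - <<'E'
from h import *
for n in("top","side"):
    c=cam(n); cv2.imwrite(f"pics/{n}0.png",c["color"]); np.save(f"{n}0.npy",c,allow_pickle=True)
    print(n,[k for k in c],c["fovy"],c["cx"],c["cy"],np.round(c["camera_from_world"],3).tolist())
E
```

```text
top ['color', 'fovy', 'cx', 'cy', 'camera_from_world'] 51.653715692348044 286.1162648603978 206.4119046073246 [[0.0, -1.0, 0.019, 0.039], [0.994, 0.002, 0.108, -0.558], [-0.108, 0.019, 0.994, -1.007], [0.0, 0.0, 0.0, 1.0]]
side ['color', 'fovy', 'cx', 'cy', 'camera_from_world'] 42.20645253166722 275.4366681780753 214.58439438706716 [[-0.51, -0.86, -0.0, 0.316], [0.536, -0.318, 0.782, -0.362], [-0.673, 0.398, 0.624, -0.948], [0.0, 0.0, 0.0, 1.0]]
```

View pics/top0.png

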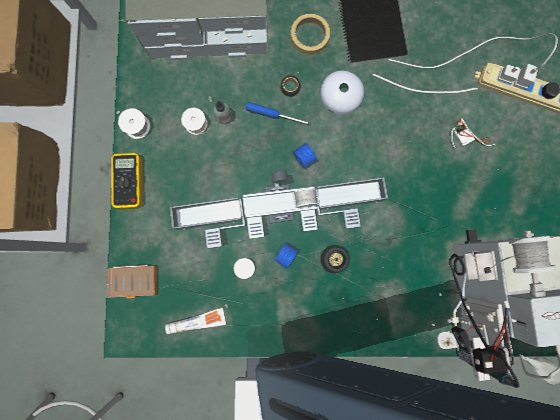

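View pics/side0.png

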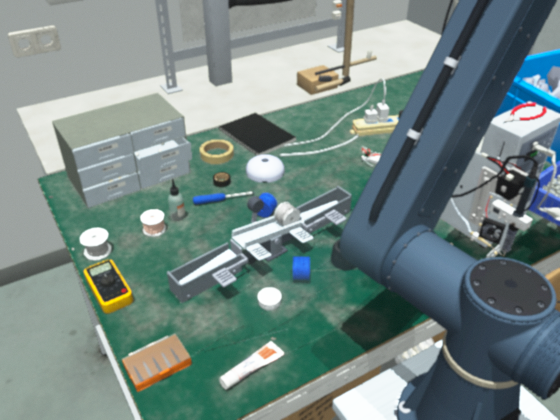

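The top view shows the rack from (172,215) to (386,190). The silver spool is at (307,197), on the gate's right end, so the right end is down. The raised tab is the left one at (256,229), and the matching pedal is the left one at (213,238).

Things that could be mistaken for what I want:
- **Spool:** the blue cylinders at (305,155) and (287,255) and the white spools at (134,122) and (194,121) are not the target. The silver one in the gate is.
- **Tabs and pedals:** from left to right, left pedal (213,238), left tab (256,229), right tab (309,223), right pedal (352,218).

I'll check this in a close crop.

```bash
python3 - <<'E'
from h import *
c=np.load("top0.npy",allow_pickle=True).item()
im=c["color"][165:285,160:400]; cv2.imwrite("pics/crop.png",cv2.resize(im,None,fx=3.3,fy=3.3,interpolation=cv2.INTER_CUBIC))
E
```

```text
(no output)
```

View pics/crop.png

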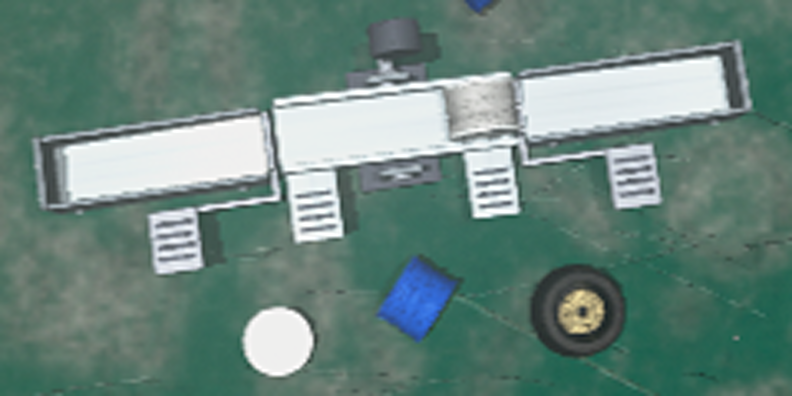

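```bash
python3 - <<'E'
from h import *
from scipy.optimize import least_squares
c=np.load("top0.npy",allow_pickle=True).item()
L=np.array([[-.052,.064,.061],[-.062,.163,.052],[-.052,-.064,.041],[-.062,-.163,.052],[0,.253,.056],[0,-.253,.056]])
px=np.array([[317,207],[175,240],[493,183],[634,176],[40,175],[744.5,75]])/3.3+[160,165]
def w(p,L):
    C,S=np.cos(p[2]),np.sin(p[2]); return np.c_[p[0]+C*L[:,0]-S*L[:,1],p[1]+S*L[:,0]+C*L[:,1],L[:,2]]
r=least_squares(lambda p:(proj(c,w(p,L))-px).ravel(),[.5,0,0])
print(r.x,np.degrees(r.x[2]),np.round(r.fun.reshape(-1,2),1).tolist())
print(np.round(w(r.x,L),4)); np.save("pose.npy",r.x)
for l,p in zip(L,px): print(np.round(unproj(c,*p,l[2]),4))
for n,u,v,z in(("tin",278,341,.019),("cleaner",578,310,.05)): print(n,unproj(c,u/3.3+160,v/3.3+165,z))
# side check
s=np.load("side0.npy",allow_pickle=True).item(); im=s["color"].copy()
for q in proj(s,w(r.x,L)): cv2.circle(im,tuple(int(round(t)) for t in q),2,(0,0,255),-1)
cv2.imwrite("pics/side1.png",cv2.resize(im[170:310,150:370],None,fx=3.5,fy=3.5))
st=read_state();print(st["time_s"],st["tcp_rot"],st["position"])
E
```

```text
[0.5648591 0.0556355 0.1433569] 8.213745457706956 [[-0.8, 0.1], [0.6, 0.7], [0.2, 0.2], [0.3, 0.3], [-0.9, -0.7], [0.7, -0.7]]
[[ 0.5042  0.1115  0.061 ]
 [ 0.4802  0.2081  0.052 ]
 [ 0.5225 -0.0151  0.041 ]
 [ 0.5268 -0.1146  0.052 ]
 [ 0.5287  0.306   0.056 ]
 [ 0.601  -0.1948  0.056 ]]
[0.5046 0.1098 0.061 ]
[0.4818 0.2094 0.052 ]
[ 0.5231 -0.0146  0.041 ]
[ 0.5274 -0.1138  0.052 ]
[0.527  0.3038 0.056 ]
[ 0.5994 -0.1932  0.056 ]
tin [0.41063357 0.1391391  0.019     ]
cleaner [ 0.43318172 -0.07321834  0.05      ]
0.1 [[ 9.46737327e-01  3.22006740e-01 -3.06292872e-04]
 [ 3.22006726e-01 -9.46735485e-01  1.89468928e-03]
 [ 3.20124387e-04 -1.89240143e-03 -9.99998158e-01]] [ 0.20116087 -0.59106476  0.22167322]
```

View pics/side1.png

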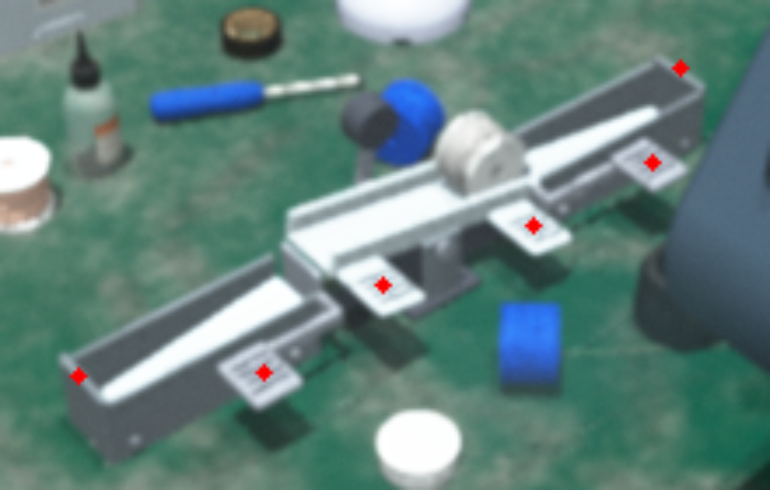

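The fit reprojects well in both views, within about 1 px in the top view. The rack is at (0.565, 0.056) with yaw 8.2°. I'll raise the arm with the fingers shut, then cross to above the left tab.

Request:
{"fn": "jog_arm", "kwargs": {
  "delta_pos": [
    [0, 0, 6],
    [0, 0, 12],
    [0, 0, 18],
    [0, 0, 18],
    [4.7, 6, 18],
    [9.4, 11.5, 18],
    [14, 17, 18],
    [16.5, 23, 18],
    [18, 29, 18],
    [19.5, 35, 18],
    [21, 41, 18],
    [21, 41, 18]
  ],
  "turn": [0, 0, 0, 0, 0, -2, -4, -6, -8, -10.6, -10.6, -10.6],
  "grip": [1, 1, 1, 1, 1, 1, 1, 1, 1, 1, 1, 1]
}}

```text
time_s: 1.6
position: [0.4107, -0.1781, 0.4012]
tcp_rot: [[0.989, 0.145, -0.002], [0.145, -0.989, 0.002], [-0.002, -0.003, -1.0]]
force: [0.8, -0.6, -0.2]
opening: 0.008
grasp_force: 0.0
```

```bash
python3 -c "
from h import *
s=read_state();print(s['time_s'],s['position'],s['tcp_rot'],s['force'],s['opening'])"
```

```text
1.6 [ 0.41066631 -0.17813815  0.4012455 ] [[ 0.98943323  0.14497373 -0.00212366]
 [ 0.14497867 -0.98943188  0.00239404]
 [-0.00175414 -0.00267663 -0.99999488]] [ 0.8217598  -0.56163312 -0.16600123] 0.008445296188416197
```

Request:
{"fn": "jog_arm", "kwargs": {
  "delta_pos": [
    [1.7, 5.8, 0],
    [3.4, 11.7, 0],
    [5.2, 17.5, 0],
    [6.9, 23.4, 0],
    [8.6, 29.2, 0],
    [8.6, 29.2, -6],
    [8.6, 29.2, -12],
    [8.6, 29.2, -18],
    [8.6, 29.2, -24],
    [8.6, 29.2, -29],
    [8.6, 29.2, -29],
    [8.6, 29.2, -29]
  ],
  "turn": [0, 0, 0, 0, 0, 0, 0, 0, 0, 0, 0, 0],
  "grip": [1, 1, 1, 1, 1, 1, 1, 1, 1, 1, 1, 1]
}}

```text
time_s: 3.1
position: [0.4978, 0.1103, 0.1134]
tcp_rot: [[0.99, 0.142, 0.001], [0.142, -0.99, 0.0], [0.001, 0.0, -1.0]]
force: [0.1, -0.4, 1.3]
opening: 0.004
grasp_force: 0.0
```

```bash
python3 - <<'E'
from h import *
s=read_state();print(s['time_s'],s['position'],s['force'])
c=cam("side"); im=c["color"]
cv2.imwrite("pics/side2.png",cv2.resize(im[130:310,150:370],None,fx=3.3,fy=3.3))
E
```

```text
3.1 [0.49783719 0.11034129 0.11335301] [ 0.08039079 -0.40005316  1.31801933]
```

View pics/side2.png

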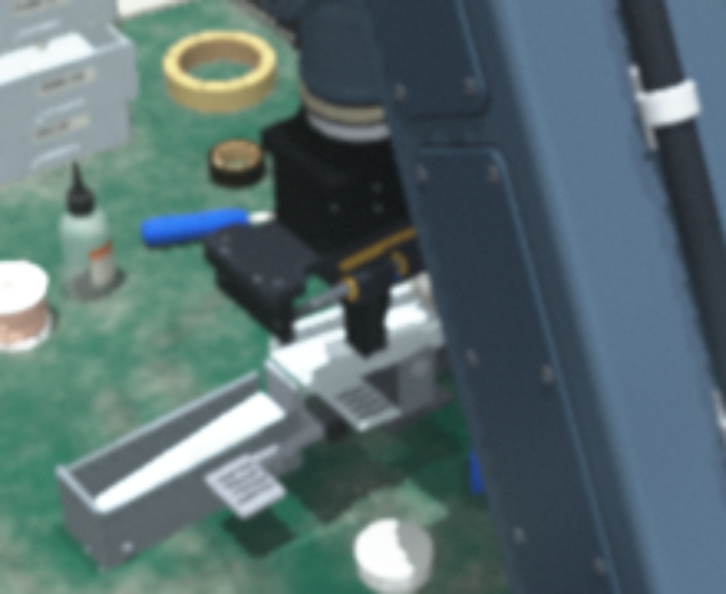

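Request:
{"fn": "jog_arm", "kwargs": {
  "delta_pos": [
    [0, 0, -4],
    [0, 0, -5],
    [0, 0, -5.4],
    [0, 0, -5.7],
    [0, 0, -6],
    [0, 0, -6.3],
    [0, 0, -6.6],
    [0, 0, -6.8],
    [0, 0, -7],
    [0, 0, -7],
    [0, 0, -7],
    [0, 0, -7]
  ],
  "turn": [0, 0, 0, 0, 0, 0, 0, 0, 0, 0, 0, 0],
  "grip": [1, 1, 1, 1, 1, 1, 1, 1, 1, 1, 1, 1]
}}

```text
time_s: 4.65
position: [0.4974, 0.1102, 0.0429]
tcp_rot: [[0.99, 0.142, 0.0], [0.142, -0.99, -0.0], [0.0, 0.0, -1.0]]
force: [-1.0, -0.3, 5.7]
opening: 0.003
grasp_force: 2.7
```

Request:
{"fn": "jog_arm", "kwargs": {
  "delta_pos": [
    [0, 0, 3],
    [0, 0, 6],
    [0, 0, 8],
    [0, 0, 8],
    [0, 0, 8],
    [0, 0, 8],
    [0, 0, 8],
    [0, 0, 8]
  ],
  "turn": [0, 0, 0, 0, 0, 0, 0, 0],
  "grip": [1, 1, 1, 1, 1, 1, 1, 1]
}}

```text
time_s: 5.65
position: [0.497, 0.1103, 0.1221]
tcp_rot: [[0.99, 0.142, -0.001], [0.142, -0.99, 0.0], [-0.001, -0.0, -1.0]]
force: [-0.1, -0.0, -0.8]
opening: 0.008
grasp_force: 0.0
```

```bash
python3 - <<'E'
from h import *
s=read_state();print(s['time_s'],s['position'],s['force'])
a=cv2.resize(cam("top")["color"][165:285,160:400],None,fx=2.5,fy=2.5);b=cv2.resize(cam("side")["color"][170:290,150:390],None,fx=2.5,fy=2.5)
cv2.imwrite("pics/c3.png",np.vstack([a,b]))
E
```

```text
5.65 [0.49701586 0.11029039 0.12207255] [-0.1128117  -0.01742366 -0.78196725]
```

View pics/c3.png

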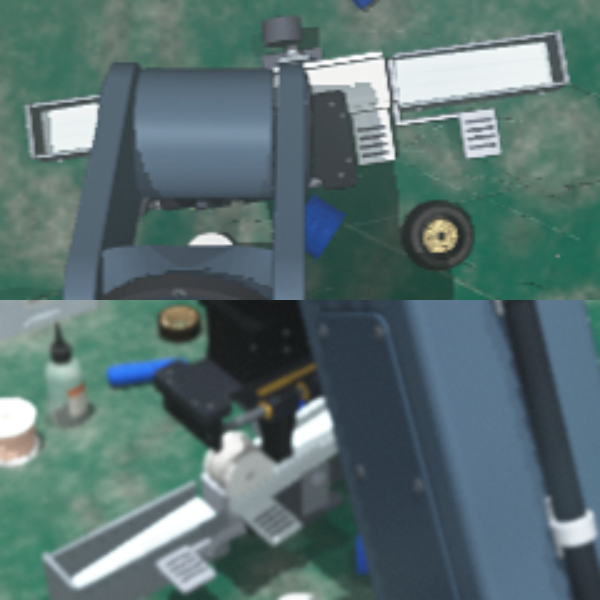

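The spool now rests against the left stop, in the side crop at about (235,470), and the left tab is down. Next is the left pedal.

Request:
{"fn": "jog_arm", "kwargs": {
  "delta_pos": [
    [-2.4, 3, 0],
    [-2.4, 6.5, 0],
    [-2.4, 9.7, 0],
    [-2.4, 9.7, 0],
    [-2.4, 9.7, -3],
    [-2.4, 9.7, -6],
    [-2.4, 9.7, -7],
    [-2.4, 9.7, -8],
    [-2.4, 9.7, -9],
    [-2.4, 9.7, -9.7],
    [-2.4, 9.7, -10.1],
    [-2.4, 9.7, -10.2]
  ],
  "turn": [0, 0, 0, 0, 0, 0, 0, 0, 0, 0, 0, 0],
  "grip": [1, 1, 1, 1, 1, 1, 1, 1, 1, 1, 1, 1]
}}

```text
time_s: 7.25
position: [0.4737, 0.2073, 0.022]
tcp_rot: [[0.99, 0.143, 0.001], [0.143, -0.99, -0.0], [0.001, 0.0, -1.0]]
force: [-3.2, -2.1, 18.4]
opening: 0.006
grasp_force: 9.1
```

Request:
{"fn": "jog_arm", "kwargs": {
  "delta_pos": [
    [0, 0, 0],
    [0, 0, 0],
    [0, 0, 0],
    [0, 0, 0],
    [0, 0, 0],
    [0, 0, 0]
  ],
  "turn": [0, 0, 0, 0, 0, 0],
  "grip": [1, 1, 1, 1, 1, 1]
}}

```text
time_s: 8.0
position: [0.4737, 0.2073, 0.0221]
tcp_rot: [[0.99, 0.143, 0.002], [0.143, -0.99, 0.0], [0.002, 0.0, -1.0]]
force: [-1.9, -1.7, 12.2]
opening: 0.004
grasp_force: 6.2
```

```bash
python3 - <<'E'
from h import *
s=read_state();print(s['time_s'],s['position'],s['force'])
a=cv2.resize(cam("top")["color"][165:285,160:400],None,fx=2.5,fy=2.5);b=cv2.resize(cam("side")["color"][170:290,150:390],None,fx=2.5,fy=2.5)
cv2.imwrite("pics/c4.png",np.vstack([a,b]))
E
```

```text
8.0 [0.47371384 0.20730722 0.02209239] [-1.91136659 -1.72010315 12.21315535]
```

View pics/c4.png

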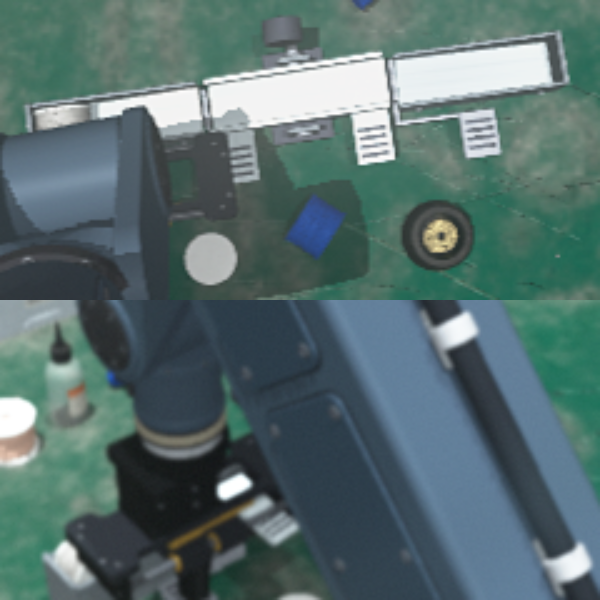

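The pedal is fully down, and the spool lies at the left end wall, in the top crop at about (62,115). I'll lift straight off.

Request:
{"fn": "jog_arm", "kwargs": {
  "delta_pos": [
    [0, 0, 2],
    [0, 0, 7],
    [0, 0, 13],
    [0, 0, 19],
    [0, 0, 24],
    [-3, -5, 24],
    [-4, -11, 24],
    [-4, -17, 24],
    [-4, -23, 24],
    [-4, -29, 24],
    [-4, -29, 24],
    [-4, -29, 24]
  ],
  "turn": [0, 0, 0, 0, 0, 0, 0, 0, 0, 0, 0, 0],
  "grip": [1, 1, 1, 1, 1, 1, 1, 1, 1, 1, 1, 1]
}}

```text
time_s: 9.6
position: [0.433, -0.0823, 0.2604]
tcp_rot: [[0.99, 0.141, -0.0], [0.141, -0.99, 0.001], [-0.0, -0.001, -1.0]]
force: [0.2, 0.5, 0.4]
opening: 0.007
grasp_force: 0.0
```

```bash
python3 - <<'E'
from h import *
s=read_state();print(s['time_s'],s['position'],s['force'])
a=cv2.resize(cam("top")["color"][165:285,160:400],None,fx=2.5,fy=2.5);b=cv2.resize(cam("side")["color"][190:310,150:390],None,fx=2.5,fy=2.5)
cv2.imwrite("pics/c5.png",np.vstack([a,b]))
E
```

```text
9.6 [ 0.43295891 -0.08233288  0.26043618] [0.24340447 0.4907261  0.38303628]
```

View pics/c5.png

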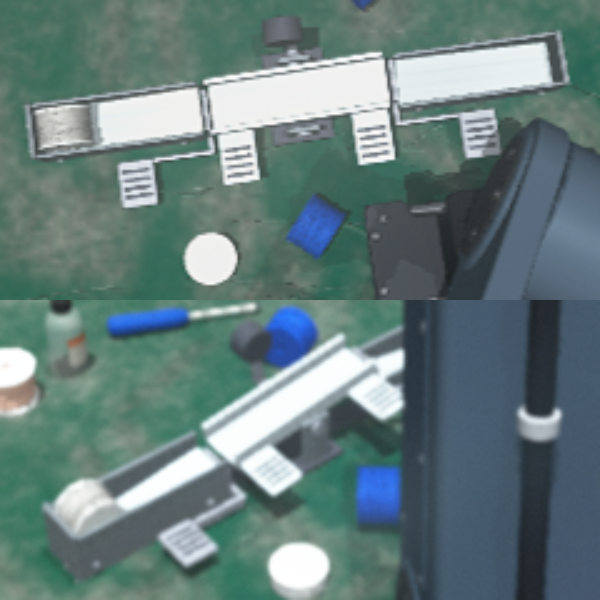

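The spool rests at the left end wall, top crop (62,128). The left pedal is down, the gate is tipped left, the right pedal is still up and the hand is clear.

```bash
python3 -c "
from rig import *
print(hand_in())"
```

```text
the job is handed in; nothing more can be done
None
```

I pressed the left tab, then the left pedal; the last pictures show the gate tipped left, the spool at rest against the left chute's end wall, the right pedal still up and the hand clear, and I handed the job in at about 9.7 s (no verdict was returned).

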